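Weed out the lids that rock

TASK

First test all three steel lids where they stand, going from the robot's left to its right: press down firmly near the rim and find out whether the lid stands steady or rocks on a bulge underneath. Then lift them by their knobs and set each down level, right way up: a lid that rocks inside the walled steel tray, a steady lid on the wooden board with its whole base on the board. Leave the food tub and the spoon where they are.

Things in the scene. Friction and masses are not known exactly. Their poses are not given: they have to be found in the camera images.
- lid_a: one of three like round steel lids lying right way up, 96 mm diameter, 0.25 kg; flat top at 11 mm out to 44 mm from the axis, edge 6 to 8 mm high at 48. Origin: centre of underside, z up. Sound: stands on its rim (92 mm across), no give. Warped: stands level on a bulge 20 mm across; up to 6 N on the flat 36-42 mm off the axis tips it 0.16 rad (finger sinks 4 mm), till let go. Places vary
- lid_b: one of three like round steel lids lying right way up, 96 mm diameter, 0.25 kg; flat top at 11 mm out to 44 mm from the axis, edge 6 to 8 mm high at 48. Origin: centre of underside, z up. Sound: stands on its rim (92 mm across), no give. Warped: stands level on a bulge 20 mm across; up to 6 N on the flat 36-42 mm off the axis tips it 0.16 rad (finger sinks 4 mm), till let go. Places vary
- lid_c: one of three like round steel lids lying right way up, 96 mm diameter, 0.25 kg; flat top at 11 mm out to 44 mm from the axis, edge 6 to 8 mm high at 48. Origin: centre of underside, z up. Sound: stands on its rim (92 mm across), no give. Warped: stands level on a bulge 20 mm across; up to 6 N on the flat 36-42 mm off the axis tips it 0.16 rad (finger sinks 4 mm), till let go. Places vary
- lid_a_knob (a point): centre of the top of that lid's black knob, 20 mm diameter, standing 11 to 39 mm above the lid's underside in its middle: lift the lid by it
- lid_b_knob (a point): centre of the top of that lid's black knob, 20 mm diameter, standing 11 to 39 mm above the lid's underside in its middle: lift the lid by it
- lid_c_knob (a point): centre of the top of that lid's black knob, 20 mm diameter, standing 11 to 39 mm above the lid's underside in its middle: lift the lid by it
- board: plain wooden serving board, fixed to the counter, 160 (x) by 260 (y) by 15 mm thick. Origin: centre of its underside on the counter; its top is 15 mm above that. y is its long side. Room for two lids side by side along y, for instance at y = -58 and +58 mm.
- tray: shallow open steel tray, fixed to the counter, outside 160 (x) by 260 (y) by 20 mm high, walls 5 mm, floor 5 mm thick. Origin: centre of its underside on the counter; its floor's upper face is 5 mm above that. y is its long side. Room for two lids side by side along y, for instance at y = -58 and +58 mm.
- tub: bystander: lidded round food tub, 106 mm diameter, 49 mm high, origin at the centre of its underside
- spoon: bystander: serving spoon with a blue handle, 220 mm long, lying along its x axis
Mind the look-alikes: they are no part of the job. What is shaped like the lid_a but red is not meant.

How it is judged:
By the outcome, as a careful person would: the job done as asked, in the order asked, and still so for the second after the job is handed in, with the robot touching nothing.
It also fails if it takes over 72 s, if anything falls off the work surface, if the arm or the gripper's body presses on something with over 40 N, if the wrist force passes 120 N, or if a joint passes its speed limit or range.

ROBOT

A 6-joint arm with a two-finger parallel gripper is mounted at the origin on the work surface. World frame = base frame: x ahead of the robot, y to its left, z up, the work surface at z = 0. Lengths are in mm, angles in rad, forces in N, time in s.
With the tool pointing down it reaches from about 350 to 775 mm from the base axis. Payload 7.3 kg.
Tool frame: the origin (TCP) lies on the mounting face of the last link; the fingertips stand 178 mm ahead of it and the grasp point (between the pads) lies 159 mm ahead of it (bot.grip_point_offset is the distance from the TCP to the grasp point, in mm); x points along the fingers, y is the direction in which the jaws open and shut, and the axes are right-handed (so a half turn about x gives the same grasp; the last joint's range is limited). The gripper opens to 92 mm and grips with 3 to 60 N. Pads are 19 mm wide; open, the fingers measure 130 mm over their backs; the gripper's body (75 mm by 190 mm) begins 47 mm behind the grasp point.
Start: joints at [1.174, 0.342, 1.524, -0, 1.275, -0.146], TCP at [130.272, 508.583, 404.741] pointing down, gripper open.
Joint ranges: [-2.53, 2.53], [-0.77, 2.02], [0.04, 2.7], [-1, 4.14], [0.28, 2.66], [-3.11, 3.11]. Speed limits (rad/s): [2.57, 2.57, 3.14, 3.14, 3.14, 3.14].

INTERFACE

Orientations are given as [roll, pitch, yaw] about the fixed x, y, z axes, in that order (R = Rz(yaw) Ry(pitch) Rx(roll)).
In Python, from plant import bot gives the robot as it stands.
- The arm moves only by the tool arm_command, never from a script. Its argument "moves" is a list of rows, each a list of 5 numbers: the shift along the tool's x, y, z in cm, then the turn about the tool's x in degrees, then the opening, from 0 (shut) to 1 (fully open). A call has 1 to 10 rows; each row is the pose to reach, as a shift and turn from the pose measured when the call began, along the tool's axes at that moment; what a row does not reach only later rows make up. A row lasts 1/10 s, in which the tool goes at most 50 mm and 8.59 degrees, less where a joint would pass 70% of its speed; a pose out of reach is approached as far as the arm can. A call with a gripper value outside its range is refused whole. The fingers move at their own pace and stop on an object; the grip force is fixed at half the most. Time passes only in rows, so rows that repeat a pose let the fingers close. It gives the time, the measured TCP pose, the force and the opening at its end, in the units of the state.
- bot.get_obs(): the state, without advancing time (a new reading comes with each control period).
- bot.capture(name): name is "scene" or "top"; returns a dict with "frame" (480x640x3 uint8, blue, green, red), "K" (3x3 intrinsics, pixels), "k1" (the pictures are not rectified: a ray, as slopes to the right and down, at radius r is drawn at 1 + k1 r^2 times it, then the intrinsics apply), "origin" and "orientation" of the camera in the world. Camera axes: x right, y down, z forward; pixel columns grow to the right and rows downward; lengths in mm; the calibration is good to about 2 mm. A picture is of the moment at which its call begins. There is no depth.
- bot.close_job(): hands the job in, once; it reports no verdict.
The state is a dict: "time": time; "joint_positions": joint angles; "dq": joint speeds; "tau": joint torques, N m; "tool_pos": TCP position; "tcp_rot": TCP orientation; "contact_force": force on the tool from outside, world axes, zero at the start; "moment": the same for the moment, N m; "grip_width": finger opening in mm.
Only numpy, scipy, OpenCV 4.12 (cv2) and the standard library are available. Lean on these libraries where they do the work, as an engineer would, in place of code of your own. Each camera call takes 0.05 s, during which the arm holds its last target.

## Working session

There is one attempt and no reset: what is moved stays moved. The work goes in short steps, Python scripts to look and compute and a tool call to move; the robot and the scene stay as the last step left them, time stands still between calls to the robot, and variables do not carry over. Pictures are saved under pics/ and viewed, and the job is handed in when it is done.

Besides the shell and the picture viewer there is one more tool, called after ">>>" as name(argument=value, ...), one argument or row to a line, values as JSON. arm_command: Moves the arm, as the interface text tells. Its arguments: {"type":"object","properties":{"moves":{"type":"array"}},"required":["moves"]}

```bash
ls; mkdir -p pics
python3 - <<'E'
from plant import bot
import cv2
o=bot.get_obs()
for k,v in o.items(): print(k,v)
for n in("scene","top"):
    c=bot.capture(n); cv2.imwrite(f"pics/{n}0.png",c["frame"])
    print(n,c["K"],c["k1"],c["origin"],c["orientation"])
E
```

```text
pics
time 0.0
joint_positions [ 1.17404801e+00  3.42697259e-01  1.52502104e+00 -9.46193167e-06
  1.27539015e+00 -1.46004553e-01]
dq [ 5.63013033e-04  2.51796512e-04 -6.95711789e-05  2.99477751e-04
  1.68054063e-03  5.51399592e-04]
tau [ 6.18354879e-04 -4.31246138e+01 -2.44215792e+01  7.17390398e-02
  5.62206935e-02 -1.13790604e-04]
tool_pos [130.19265581 508.45627891 404.05656782]
tcp_rot [-1.7108319   1.5692805  -1.96157291]
contact_force [-0.62318074  0.10513484 -0.70755822]
moment [4.23639877e-02 3.32543159e-03 2.87850092e-05]
grip_width 91.81911381127804
scene [[591.1012326    0.         320.83760886]
 [  0.         591.1012326  236.15852443]
 [  0.           0.           1.        ]] 0.021555389356174678 [947.95110228 746.87875164 993.60691268] [-2.36892416  0.01220376  2.60887917]
top [[603.69814134   0.         321.40303948]
 [  0.         603.69814134 238.1794378 ]
 [  0.           0.           1.        ]] -0.11845471492980184 [ 193.19593951  -16.25050002 1437.31344613] [-2.94653154e+00  1.33674464e-03 -1.58194371e+00]
```

View pics/scene0.png

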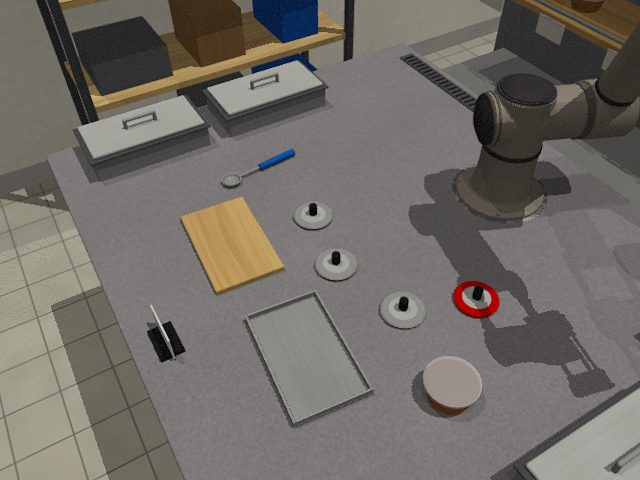

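View pics/top0.png

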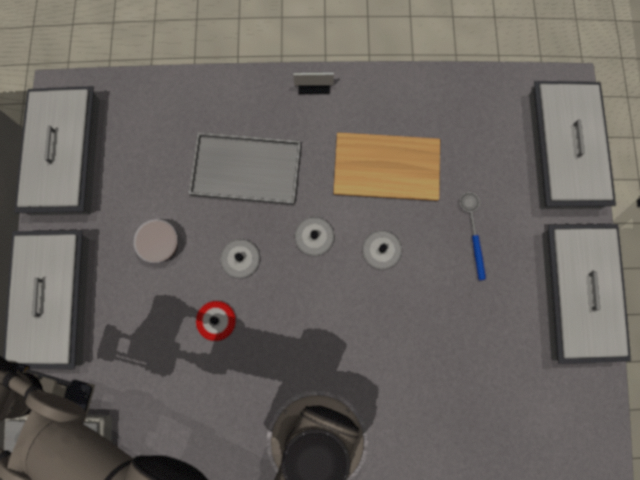

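Top view: grey lids with their knobs at about (239,257), (314,235) and (383,248), left to right. The look-alikes are the red-rimmed lid at (215,321) and the tub at (155,241). The tray is at (246,169), the board at (387,166) and the spoon at (475,240). Next I'll check these in enlarged crops.

Run:
```python
import cv2
t=cv2.imread("pics/top0.png"); s=cv2.imread("pics/scene0.png")
cv2.imwrite("pics/c1.png",cv2.resize(t[200:300,200:410],None,fx=3.8,fy=3.8,interpolation=cv2.INTER_CUBIC))
cv2.imwrite("pics/c2.png",cv2.resize(t[120:215,180:450],None,fx=2.96,fy=2.96,interpolation=cv2.INTER_CUBIC))
cv2.imwrite("pics/c3.png",cv2.resize(s[190:335,280:440],None,fx=4,fy=4,interpolation=cv2.INTER_CUBIC))
```

```text
(no output)
```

View pics/c1.png

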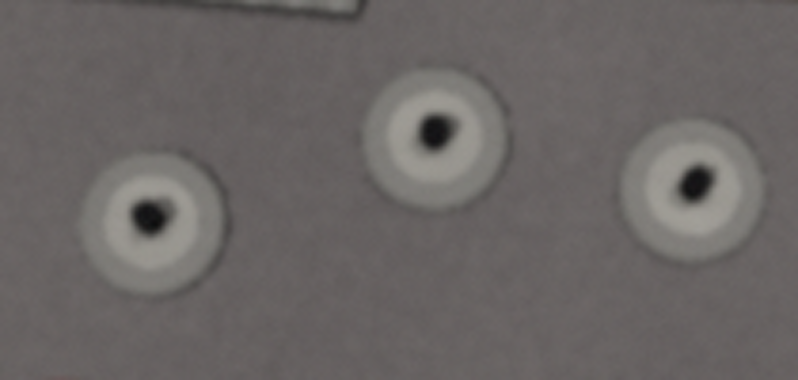

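View pics/c2.png

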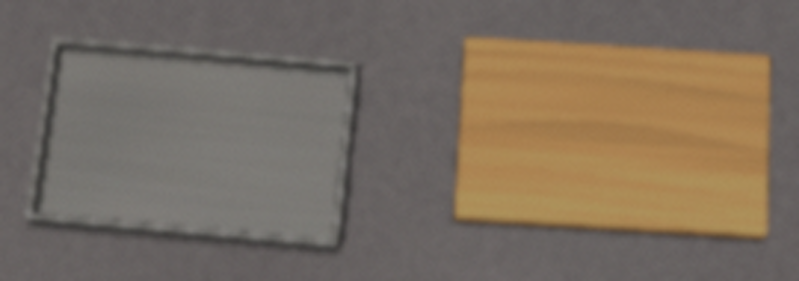

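View pics/c3.png

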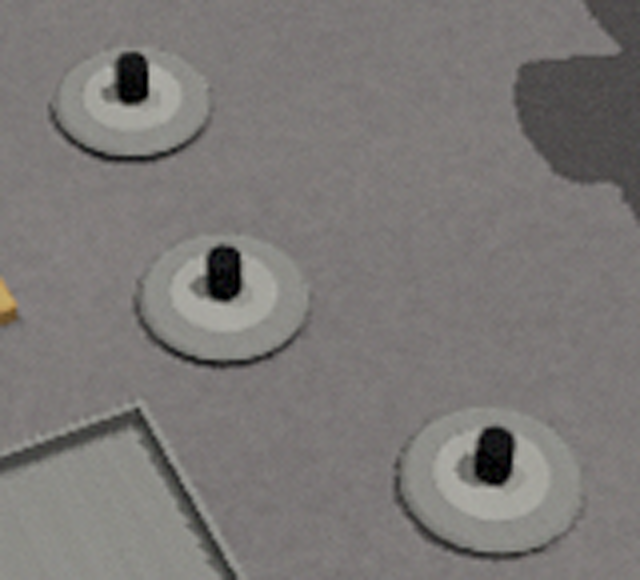

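```bash
cat > h.py <<'E'
import numpy as np,cv2
from scipy.spatial.transform import Rotation as R
CAM={"scene":((591.1012326,320.83760886,236.15852443),0.021555389356174678,[947.95110228,746.87875164,993.60691268],[-2.36892416,0.01220376,2.60887917]),
"top":((603.69814134,321.40303948,238.1794378),-0.11845471492980184,[193.19593951,-16.25050002,1437.31344613],[-2.94653154,1.33674464e-03,-1.58194371])}
def pos(cam,uv,z):
    (f,cx,cy),k1,o,e=CAM[cam]; o=np.array(o)
    K=np.array([[f,0,cx],[0,f,cy],[0,0,1.]])
    n=cv2.undistortPoints(np.array([[uv]],float),K,np.array([k1,0,0,0.])).ravel()
    d=R.from_euler('xyz',e).as_matrix()@np.array([n[0],n[1],1])
    return (o+d*(z-o[2])/d[2])[:2].round(1)
def crop(uv,s,x0,y0): return ((uv[0]+.5)/s-.5+x0,(uv[1]+.5)/s-.5+y0)
E
python3 - <<'E'
from h import *
for n,u,k in(("A",(152,224),(149,217)),("B",(435,139),(435,131)),("C",(693,190),(696,182))):
    print(n,pos("top",crop(u,3.8,200,200),7),pos("top",crop(k,3.8,200,200),39))
for n,u,k in(("A",(489,481),(496,436)),("B",(223,299),(225,253)),("C",(131,101),(131,60))):
    print(n,pos("scene",crop(u,4,280,190),7),pos("scene",crop(k,4,280,190),39))
T=[pos("top",crop(u,2.96,180,120),20) for u in((57,42),(357,66),(340,247),(30,220))]
B=[pos("top",crop(u,2.96,180,120),15) for u in((465,38),(770,56),(767,238),(456,219))]
for Q in(T,B):
    Q=np.array(Q);print(Q.tolist(),Q.mean(0),[np.linalg.norm(Q[i]-Q[i-1]).round() for i in range(4)])
    print(np.degrees(np.arctan2(*(-(Q[1]-Q[0])*[-1,1])[[0,1]])),Q[0]-Q[1],Q[3]-Q[2],Q[0]-Q[3])
# scene corners
for n,z,L in(("T",20,((315,294),(371,391),(296,422),(247,319))),("B",15,((241,199),(283,268),(218,290),(182,217)))):
    Q=np.array([pos("scene",u,z) for u in L]);print(n,Q.tolist(),Q.mean(0))
print("tub",pos("top",(155,241),49),"red",pos("top",(216,320),7),pos("scene",(157,330),0))
E
```

```text
A [428.  179.7] [427.2 177.3]
B [4.808e+02 1.000e-01] [ 4.795e+02 -3.000e-01]
C [ 446.  -163.1] [ 445.4 -161.9]
A [434.5 183. ] [431.3 180. ]
B [486.7   4.5] [483.1   0.5]
C [ 450.8 -160.3] [ 449.3 -161.5]
[[742.6, 285.8], [716.9, 32.2], [560.5, 46.6], [587.0, 303.0]] [651.75 166.9 ] [np.float64(157.0), np.float64(255.0), np.float64(157.0), np.float64(258.0)]
-5.786638551075131 [ 25.7 253.6] [ 26.5 256.4] [155.6 -17.2]
[[742.7, -58.8], [724.8, -316.6], [565.8, -305.4], [584.5, -48.8]] [ 654.45 -182.4 ] [np.float64(159.0), np.float64(258.0), np.float64(159.0), np.float64(257.0)]
-3.9718815450366365 [ 17.9 257.8] [ 18.7 256.6] [158.2 -10. ]
T [[572.8, 63.0], [598.4, 311.2], [745.3, 293.8], [723.2, 47.6]] [659.925 178.9  ]
B [[577.2, -293.5], [594.5, -39.9], [742.1, -56.6], [725.6, -308.5]] [ 659.85  -174.625]
tub [465.2 376.1] red [281.3 234.1] [887.6 -36.7]
```

```bash
cat >> h.py <<'E'
def plan(x,y,ztip,yang=None):
    """target fingertip centre; yang = wanted direction (deg, mod 180) of tool y in world"""
    from plant import bot
    o=bot.get_obs(); M=R.from_euler('xyz',o["tcp_rot"]).as_matrix()
    tip=np.array(o["tool_pos"])+178*M[:,0]
    ya=np.degrees(np.arctan2(M[1,1],M[0,1]))
    t=np.array([x,y,ztip])+0.-178*M[:,0]-o["tool_pos"]
    # keep: tool turns about own x, tip stays on the axis
    s=M.T@t/10
    turn=0
    if yang is not None:
        d=(yang-ya+90)%180-90; turn=-d*np.sign(-M[2,0])
    print("t",round(o["time"],2),"tip",tip.round(1),"ytool",round(ya,1),"xtool",M[:,0].round(4),"F",np.round(o["contact_force"],1),"w",round(o["grip_width"],1),"q1,6",np.round(o["joint_positions"][[0,5]],2))
    print("shift cm",s.round(3),"turn",round(turn,1))
E
python3 -c "
from h import *
plan(429.5,179.3,60,0); plan(468.5,179.3,60,90);plan(429.5,179.3+39,60,0)"
```

```text
t 0.1 tip [130.1 508.2 226.1] ytool 75.6 xtool [-5.0e-04 -1.2e-03 -1.0e+00] F [-0.4  0.8 -0.2] w 92.0 q1,6 [ 1.17 -0.15]
shift cm [ 16.64  -24.413  37.167] turn 75.6
t 0.1 tip [130.1 508.2 226.1] ytool 75.6 xtool [-5.0e-04 -1.2e-03 -1.0e+00] F [-0.4  0.8 -0.2] w 92.0 q1,6 [ 1.17 -0.15]
shift cm [ 16.638 -23.445  40.945] turn -14.4
t 0.1 tip [130.1 508.2 226.1] ytool 75.6 xtool [-5.0e-04 -1.2e-03 -1.0e+00] F [-0.4  0.8 -0.2] w 92.0 q1,6 [ 1.17 -0.15]
shift cm [ 16.635 -20.635  36.199] turn 75.6
```

>>> arm_command(
  moves=[
    [12, -23.4, 40.9, -14.4, 0],
    [12, -23.4, 40.9, -14.4, 0],
    [12, -23.4, 40.9, -14.4, 0],
    [12, -23.4, 40.9, -14.4, 0],
    [12, -23.4, 40.9, -14.4, 0],
    [12, -23.4, 40.9, -14.4, 0],
    [12, -23.4, 40.9, -14.4, 0],
    [12, -23.4, 40.9, -14.4, 0],
    [12, -23.4, 40.9, -14.4, 0],
    [12, -23.4, 40.9, -14.4, 0],
  ],
)

```text
time: 1.1
tool_pos: [469.7, 178.0, 283.4]
tcp_rot: [-2.176, 1.569, -2.177]
contact_force: [-0.4, 0.8, 0.6]
grip_width: 16.3
```

```bash
python3 -c "
from h import *
plan(468.5,179.3,30,90)"
```

```text
t 1.1 tip [469.5 177.7 105.4] ytool 90.0 xtool [-0.0011 -0.0016 -1.    ] F [-0.4  0.8  0.6] w 16.3 q1,6 [ 0.21 -1.36]
shift cm [ 7.544  0.168 -0.094] turn -0.0
```

>>> arm_command(
  moves=[
    [7.0, 0.17, -0.1, 0, 0],
    [8.9, 0.17, -0.1, 0, 0],
    [8.9, 0.17, -0.1, 0, 0],
    [8.9, 0.17, -0.1, 0, 0],
  ],
)

```text
time: 1.5
tool_pos: [468.6, 179.7, 194.6]
tcp_rot: [-2.543, 1.567, -2.543]
contact_force: [0.8, 1.1, 0.6]
grip_width: 0.4
```

```bash
python3 -c "
from h import *
plan(468.5,179.3,10,90)
from plant import bot
f=bot.capture('scene')['frame'];cv2.imwrite('pics/p1.png',cv2.resize(f[200:350,300:500],None,fx=4,fy=4,interpolation=cv2.INTER_CUBIC))"
```

```text
t 1.5 tip [468.1 179.3  16.6] ytool 90.0 xtool [-0.0027 -0.0019 -1.    ] F [0.8 1.1 0.6] w 0.4 q1,6 [ 0.21 -1.36]
shift cm [ 0.66  -0.002  0.037] turn -0.0
```

View pics/p1.png

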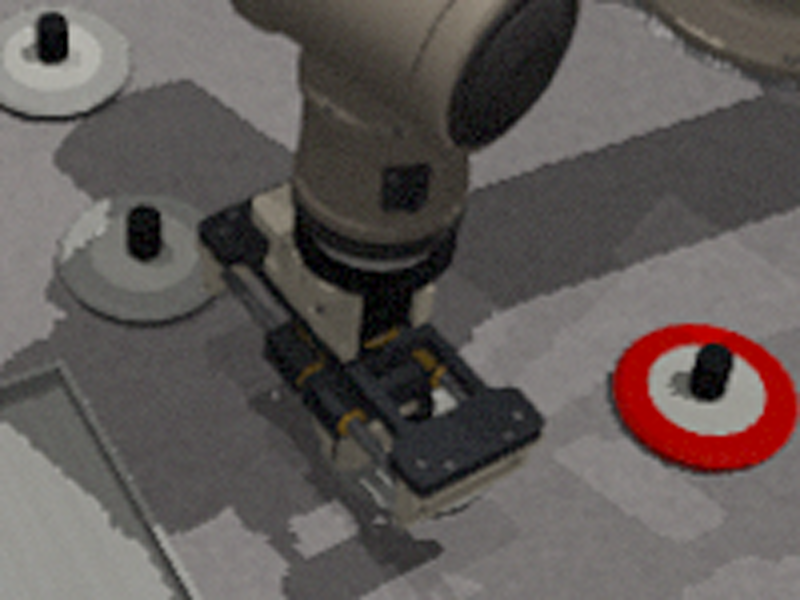

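The gripper hides lid A (below it, around (430,480) in the crop), so I'll test by feel in small steps.

>>> arm_command(
  moves=[
    [0.4, 0, 0, 0, 0],
    [0.4, 0, 0, 0, 0],
    [0.4, 0, 0, 0, 0],
  ],
)

```text
time: 1.85
tool_pos: [469.3, 180.2, 192.9]
tcp_rot: [-0.31, 1.568, -0.31]
contact_force: [0.7, -0.9, -0.2]
grip_width: 0.1
```

>>> arm_command(
  moves=[
    [0.15, 0, 0, 0, 0],
    [0.15, 0, 0, 0, 0],
    [0.15, 0, 0, 0, 0],
  ],
)

```text
time: 2.15
tool_pos: [469.3, 180.2, 191.6]
tcp_rot: [-0.282, 1.568, -0.282]
contact_force: [0.8, -0.5, 0.0]
grip_width: 0.4
```

>>> arm_command(
  moves=[
    [0.1, 0, 0, 0, 0],
    [0.1, 0, 0, 0, 0],
    [0.1, 0, 0, 0, 0],
  ],
)

```text
time: 2.45
tool_pos: [469.2, 180.2, 190.5]
tcp_rot: [-0.328, 1.568, -0.328]
contact_force: [0.2, -0.4, -0.3]
grip_width: 0.2
```

>>> arm_command(
  moves=[
    [0.1, 0, 0, 0, 0],
    [0.1, 0, 0, 0, 0],
    [0.1, 0, 0, 0, 0],
  ],
)

```text
time: 2.75
tool_pos: [469.2, 180.2, 189.4]
tcp_rot: [-0.36, 1.568, -0.36]
contact_force: [0.4, 0.0, 0.1]
grip_width: 0.5
```

>>> arm_command(
  moves=[
    [0.1, 0, 0, 0, 0],
    [0.1, 0, 0, 0, 0],
    [0.1, 0, 0, 0, 0],
  ],
)

```text
time: 3.05
tool_pos: [469.4, 180.2, 188.5]
tcp_rot: [-0.254, 1.568, -0.254]
contact_force: [0.0, 0.5, 2.5]
grip_width: 0.6
```

>>> arm_command(
  moves=[
    [0.1, 0, 0, 0, 0],
    [0.1, 0, 0, 0, 0],
    [0.1, 0, 0, 0, 0],
  ],
)

```text
time: 3.35
tool_pos: [469.6, 180.2, 187.6]
tcp_rot: [-0.181, 1.567, -0.181]
contact_force: [1.2, -0.4, 2.2]
grip_width: 0.5
```

>>> arm_command(
  moves=[
    [0.1, 0, 0, 0, 0],
    [0.1, 0, 0, 0, 0],
    [0.1, 0, 0, 0, 0],
  ],
)

```text
time: 3.65
tool_pos: [469.6, 180.2, 186.6]
tcp_rot: [-0.186, 1.568, -0.185]
contact_force: [1.6, -0.8, 0.7]
grip_width: 0.4
```

>>> arm_command(
  moves=[
    [0.1, 0, 0, 0, 0],
    [0.1, 0, 0, 0, 0],
    [0.1, 0, 0, 0, 0],
  ],
)

```text
time: 3.95
tool_pos: [469.7, 180.2, 185.7]
tcp_rot: [-0.152, 1.567, -0.152]
contact_force: [1.1, -0.1, 1.6]
grip_width: 0.5
```

>>> arm_command(
  moves=[
    [0.1, 0, 0, 0, 0],
    [0.1, 0, 0, 0, 0],
    [0.1, 0, 0, 0, 0],
  ],
)

```text
time: 4.25
tool_pos: [469.7, 180.2, 185.3]
tcp_rot: [-0.11, 1.567, -0.109]
contact_force: [-0.4, -1.7, 9.8]
grip_width: 0.4
```

Lid A yielded about 3.4 mm at roughly 2 N, then met a firm stop at about 10 N, so it rocks. Next is the middle lid.

```bash
python3 -c "
from h import *
plan(520.5,0.3,15,90)"
```

```text
t 4.25 tip [470.5 180.1   7.3] ytool 90.0 xtool [ 4.2e-03 -5.0e-04 -1.0e+00] F [-0.4 -1.7  9.8] w 0.4 q1,6 [ 0.21 -1.36]
shift cm [ -0.744 -17.986   5.   ] turn 0.0
```

>>> arm_command(
  moves=[
    [-5, 0, 0, 0, 0],
    [-5, 0, 0, 0, 0],
    [-5, -18, 5, 0, 0],
    [-5, -18, 5, 0, 0],
    [-5, -18, 5, 0, 0],
    [-5, -18, 5, 0, 0],
    [-5, -18, 5, 0, 0],
    [-1, -18, 5, 0, 0],
    [-1, -18, 5, 0, 0],
    [-1, -18, 5, 0, 0],
  ],
)

```text
time: 5.25
tool_pos: [519.1, 1.1, 195.1]
tcp_rot: [0.192, 1.57, 0.194]
contact_force: [0.7, -0.2, 0.1]
grip_width: 0.4
```

```bash
python3 -c "
from h import *
plan(520.5,0.3,13,90)"
```

```text
t 5.25 tip [519.2   1.1  17.1] ytool 90.1 xtool [ 8.e-04  2.e-04 -1.e+00] F [ 0.7 -0.2  0.1] w 0.4 q1,6 [-0.15 -1.72]
shift cm [ 0.409 -0.079  0.127] turn 0.1
```

>>> arm_command(
  moves=[
    [0.4, -0.1, 0.1, 0, 0],
    [0.4, -0.1, 0.1, 0, 0],
    [0.4, -0.1, 0.1, 0, 0],
  ],
)

```text
time: 5.55
tool_pos: [520.3, 0.4, 191.9]
tcp_rot: [-0.02, 1.569, -0.018]
contact_force: [0.3, 0.5, -1.0]
grip_width: 0.5
```

>>> arm_command(
  moves=[
    [0.1, 0, 0, 0, 0],
    [0.1, 0, 0, 0, 0],
    [0.1, 0, 0, 0, 0],
  ],
)

```text
time: 5.85
tool_pos: [520.3, 0.4, 191.1]
tcp_rot: [-0.023, 1.568, -0.021]
contact_force: [-0.5, -0.2, -0.2]
grip_width: 0.3
```

>>> arm_command(
  moves=[
    [0.1, 0, 0, 0, 0],
    [0.1, 0, 0, 0, 0],
    [0.1, 0, 0, 0, 0],
  ],
)

```text
time: 6.15
tool_pos: [520.3, 0.3, 190.0]
tcp_rot: [-0.018, 1.569, -0.017]
contact_force: [-0.5, 0.2, -0.1]
grip_width: 0.2
```

>>> arm_command(
  moves=[
    [0.1, 0, 0, 0, 0],
    [0.1, 0, 0, 0, 0],
    [0.1, 0, 0, 0, 0],
  ],
)

```text
time: 6.45
tool_pos: [520.3, 0.3, 189.3]
tcp_rot: [-0.035, 1.568, -0.033]
contact_force: [-0.7, 0.2, 3.3]
grip_width: 0.0
```

>>> arm_command(
  moves=[
    [0.1, 0, 0, 0, 0],
    [0.1, 0, 0, 0, 0],
    [0.1, 0, 0, 0, 0],
  ],
)

```text
time: 6.75
tool_pos: [520.3, 0.3, 189.2]
tcp_rot: [-0.065, 1.568, -0.064]
contact_force: [-3.3, 0.7, 12.4]
grip_width: 0.3
```

>>> arm_command(
  moves=[
    [0.1, 0, 0, 0, 0],
    [0.1, 0, 0, 0, 0],
    [0.1, 0, 0, 0, 0],
  ],
)

```text
time: 7.05
tool_pos: [520.2, 0.4, 189.2]
tcp_rot: [-0.094, 1.567, -0.092]
contact_force: [-4.3, 0.2, 12.7]
grip_width: 0.4
```

Lid B carried 12.7 N at the contact height (tip at 11 mm) with no give, so it is steady. Next is the right-hand lid.

```bash
python3 -c "
from h import *
plan(486.5,-161.7,14,90)"
```

```text
t 7.05 tip [5.208e+02 3.000e-01 1.120e+01] ytool 90.1 xtool [ 3.4e-03 -3.0e-04 -1.0e+00] F [-4.3  0.2 12.7] w 0.4 q1,6 [-0.15 -1.72]
shift cm [ -0.288 -16.194  -3.462] turn 0.1
```

>>> arm_command(
  moves=[
    [-5, 0, 0, 0, 0],
    [-5, 0, 0, 0, 0],
    [-5, -16.2, -3.4, 0, 0],
    [-5, -16.2, -3.4, 0, 0],
    [-5, -16.2, -3.4, 0, 0],
    [-5, -16.2, -3.4, 0, 0],
    [-5, -16.2, -3.4, 0, 0],
    [-0.6, -16.2, -3.4, 0, 0],
    [-0.6, -16.2, -3.4, 0, 0],
    [-0.6, -16.2, -3.4, 0, 0],
  ],
)

```text
time: 8.05
tool_pos: [486.5, -160.4, 194.8]
tcp_rot: [0.842, 1.569, 0.845]
contact_force: [0.1, 0.3, 0.4]
grip_width: 0.2
```

```bash
python3 -c "
from h import *
plan(486.5,-161.7,13,90)"
```

```text
t 8.05 tip [ 486.7 -160.2   16.8] ytool 90.2 xtool [ 0.001   0.0011 -1.    ] F [0.1 0.3 0.4] w 0.2 q1,6 [-0.47 -2.04]
shift cm [ 0.385 -0.148 -0.022] turn 0.2
```

>>> arm_command(
  moves=[
    [0.5, -0.1, 0, 0, 0],
    [0.5, -0.1, 0, 0, 0],
    [0.5, -0.1, 0, 0, 0],
  ],
)

```text
time: 8.35
tool_pos: [486.8, -161.2, 190.7]
tcp_rot: [0.206, 1.568, 0.209]
contact_force: [0.1, -0.3, -0.1]
grip_width: 0.4
```

>>> arm_command(
  moves=[
    [0.1, 0, 0, 0, 0],
    [0.1, 0, 0, 0, 0],
    [0.1, 0, 0, 0, 0],
  ],
)

```text
time: 8.65
tool_pos: [486.9, -161.2, 190.0]
tcp_rot: [0.094, 1.568, 0.098]
contact_force: [-0.3, 0.2, 0.1]
grip_width: 0.6
```

>>> arm_command(
  moves=[
    [0.1, 0, 0, 0, 0],
    [0.1, 0, 0, 0, 0],
    [0.1, 0, 0, 0, 0],
  ],
)

```text
time: 8.95
tool_pos: [486.9, -161.3, 189.3]
tcp_rot: [0.039, 1.568, 0.043]
contact_force: [-1.2, 0.6, 4.7]
grip_width: 0.6
```

>>> arm_command(
  moves=[
    [0.1, 0, 0, 0, 0],
    [0.1, 0, 0, 0, 0],
    [0.1, 0, 0, 0, 0],
  ],
)

```text
time: 9.25
tool_pos: [486.9, -161.3, 189.2]
tcp_rot: [-0.031, 1.567, -0.027]
contact_force: [-2.3, 1.6, 12.2]
grip_width: 0.3
```

>>> arm_command(
  moves=[
    [0.1, 0, 0, 0, 0],
    [0.1, 0, 0, 0, 0],
    [0.1, 0, 0, 0, 0],
  ],
)

```text
time: 9.55
tool_pos: [486.8, -161.2, 189.1]
tcp_rot: [-0.089, 1.567, -0.085]
contact_force: [-2.2, 1.7, 12.8]
grip_width: 0.3
```

Lid C took 12.8 N with no give, so it is steady. C and B go on the board and A goes in the tray. I'll move C first.

```bash
python3 -c "
from h import *
plan(447.5,-161.7,14.5,90)"
```

```text
t 9.55 tip [ 487.5 -161.3   11.1] ytool 90.2 xtool [ 3.6e-03 -3.0e-04 -1.0e+00] F [-2.2  1.7 12.8] w 0.3 q1,6 [-0.47 -2.05]
shift cm [-0.35  -0.027 -3.998] turn 0.2
```

>>> arm_command(
  moves=[
    [-5, 0, 0, 0, 0],
    [-6, 0, 0, 0, 0.8],
    [-6, 0, -4, 0, 0.8],
    [-6, 0, -4, 0, 0.8],
    [-6, 0, -4, 0, 0.8],
    [-6, 0, -4, 0, 0.8],
    [-6, 0, -4, 0, 0.8],
  ],
)

```text
time: 10.25
tool_pos: [447.3, -161.5, 248.9]
tcp_rot: [-0.132, 1.567, -0.128]
contact_force: [-0.1, -0.2, -0.2]
grip_width: 43.8
```

```bash
python3 -c "
from h import *
plan(447.5,-161.7,14.5,90)
from plant import bot
f=bot.capture('scene')['frame'];cv2.imwrite('pics/p2.png',cv2.resize(f[150:300,260:460],None,fx=4,fy=4,interpolation=cv2.INTER_CUBIC))"
```

```text
t 10.25 tip [ 448.  -161.6   70.9] ytool 90.2 xtool [ 4.2e-03 -5.0e-04 -1.0e+00] F [-0.1 -0.2 -0.2] w 43.8 q1,6 [-0.51 -2.08]
shift cm [ 5.637e+00 -5.000e-03 -7.700e-02] turn 0.2
```

View pics/p2.png

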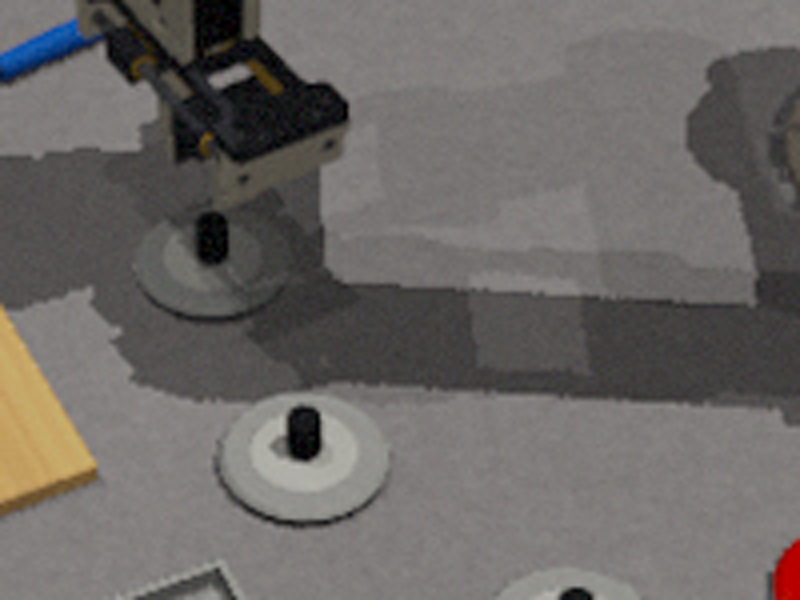

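The gripper is above lid C; its knob at crop (212,222) and B's at (304,415) have not moved. I'll descend and grip.

>>> arm_command(
  moves=[
    [1, 0, -0.1, 0, 0.8],
    [4, 0, -0.1, 0, 0.8],
    [5.6, 0, -0.1, 0, 0.8],
    [5.6, 0, -0.1, 0, 0.8],
    [5.6, 0, -0.1, 0, 0.8],
    [5.6, 0, -0.1, 0, 0],
    [5.6, 0, -0.1, 0, 0],
    [5.6, 0, -0.1, 0, 0],
    [5.6, 0, -0.1, 0, 0],
    [5.6, 0, -0.1, 0, 0],
  ],
)

```text
time: 11.3
tool_pos: [446.5, -161.5, 193.0]
tcp_rot: [-0.144, 1.566, -0.14]
contact_force: [0.7, 0.6, 0.0]
grip_width: 37.6
```

>>> arm_command(
  moves=[
    [0, 0, 0, 0, 0],
    [0, 0, 0, 0, 0],
  ],
)

```text
time: 11.5
tool_pos: [446.5, -161.5, 193.1]
tcp_rot: [-0.162, 1.566, -0.158]
contact_force: [0.2, -0.3, 0.3]
grip_width: 22.2
```

```bash
python3 -c "
from h import *
plan(651,-239,60,90)"
```

```text
t 11.5 tip [ 447.3 -161.6   15.1] ytool 90.2 xtool [ 4.4e-03 -7.0e-04 -1.0e+00] F [ 0.2 -0.3  0.3] w 22.2 q1,6 [-0.51 -2.09]
shift cm [-4.395 -7.821 20.363] turn 0.2
```

>>> arm_command(
  moves=[
    [0, 0, 0, 0, 0],
    [0, 0, 0, 0, 0],
    [-2, 0, 0, 0, 0],
    [-6, 0, 0, 0, 0],
    [-6, 0, 0, 0, 0],
  ],
)

```text
time: 12.0
tool_pos: [447.4, -162.1, 256.7]
tcp_rot: [-0.386, 1.559, -0.382]
contact_force: [0.6, -1.0, -2.7]
grip_width: 19.0
```

```bash
python3 -c "
from h import *
plan(653,-236,75,90)"
```

```text
t 12.0 tip [ 449.3 -162.8   78.7] ytool 90.2 xtool [ 0.0109 -0.0044 -0.9999] F [ 0.6 -1.  -2.7] w 19.0 q1,6 [-0.51 -2.09]
shift cm [ 0.622 -7.397 20.331] turn 0.2
```

>>> arm_command(
  moves=[
    [0, -7.4, 20.3, 0, 0],
    [0, -7.4, 20.3, 0, 0],
    [0, -7.4, 20.3, 0, 0],
    [0, -7.4, 20.3, 0, 0],
    [0, -7.4, 20.3, 0, 0],
    [0, -7.4, 20.3, 0, 0],
    [0, -7.4, 20.3, 0, 0],
    [0, -7.4, 20.3, 0, 0],
    [0, -7.4, 20.3, 0, 0],
  ],
)

```text
time: 12.9
tool_pos: [649.9, -234.9, 259.3]
tcp_rot: [-0.38, 1.56, -0.376]
contact_force: [0.0, 0.3, -2.3]
grip_width: 19.1
```

```bash
python3 -c "
from h import *
plan(653,-236,30.1,90)"
```

```text
t 12.9 tip [ 651.7 -235.6   81.3] ytool 90.2 xtool [ 0.0101 -0.004  -0.9999] F [ 0.   0.3 -2.3] w 19.1 q1,6 [-0.46 -2.03]
shift cm [ 5.121 -0.018  0.08 ] turn 0.2
```

>>> arm_command(
  moves=[
    [2, 0, 0, 0, 0],
    [4, 0, 0, 0, 0],
    [4.8, 0, 0.1, 0, 0],
    [4.8, 0, 0.1, 0, 0],
    [4.8, 0, 0.1, 0, 0],
    [4.8, 0, 0.1, 0, 0],
  ],
)

```text
time: 13.5
tool_pos: [651.7, -235.3, 212.7]
tcp_rot: [-0.393, 1.558, -0.389]
contact_force: [0.5, -0.7, -2.5]
grip_width: 19.3
```

>>> arm_command(
  moves=[
    [0.2, 0, 0, 0, 0],
    [0.2, 0, 0, 0, 0],
    [0.2, 0, 0, 0, 0],
  ],
)

```text
time: 13.8
tool_pos: [651.7, -235.3, 211.0]
tcp_rot: [-0.4, 1.557, -0.396]
contact_force: [-0.9, -0.6, -1.9]
grip_width: 19.0
```

```bash
python3 -c "
from h import *
plan(653,-236,30.1,90)
from plant import bot
f=bot.capture('scene')['frame'];cv2.imwrite('pics/p3.png',cv2.resize(f[150:300,160:360],None,fx=4,fy=4,interpolation=cv2.INTER_CUBIC))"
```

```text
t 13.8 tip [ 654.  -236.2   33. ] ytool 90.2 xtool [ 0.0125 -0.0052 -0.9999] F [-0.9 -0.6 -1.9] w 19.0 q1,6 [-0.46 -2.03]
shift cm [ 0.292  0.025 -0.099] turn 0.2
```

View pics/p3.png

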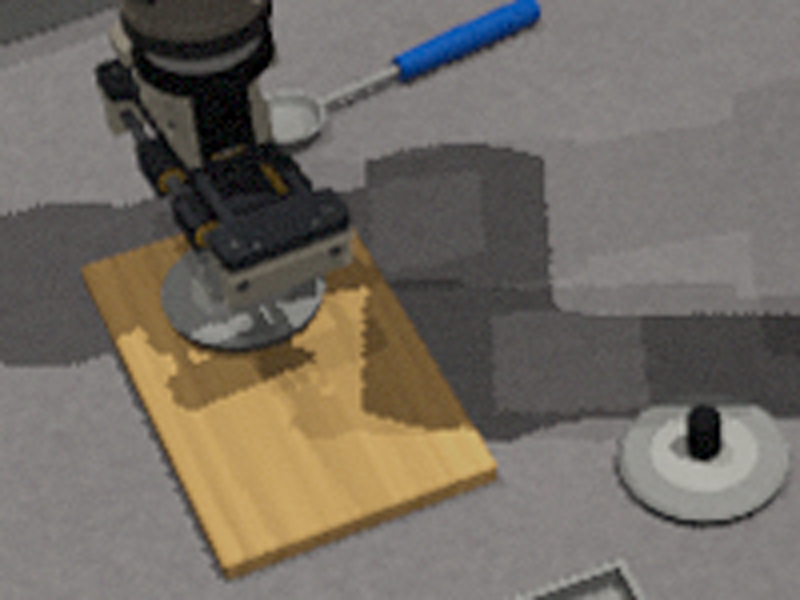

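Lid C hovers over the far half of the board, at crop x 163–326 with the board edges beyond it on both sides. I'll lower it until it touches.

>>> arm_command(
  moves=[
    [0.2, 0, -0.1, 0, 0],
    [0.2, 0, -0.1, 0, 0],
    [0.2, 0, -0.1, 0, 0],
  ],
)

```text
time: 14.15
tool_pos: [650.7, -235.3, 208.7]
tcp_rot: [-0.398, 1.558, -0.393]
contact_force: [-0.9, 0.1, -3.2]
grip_width: 19.1
```

>>> arm_command(
  moves=[
    [0.15, 0, 0, 0, 0],
    [0.15, 0, 0, 0, 0],
    [0.15, 0, 0, 0, 0],
  ],
)

```text
time: 14.45
tool_pos: [650.8, -235.4, 208.1]
tcp_rot: [-0.401, 1.557, -0.397]
contact_force: [-1.5, -0.2, 5.5]
grip_width: 19.3
```

>>> arm_command(
  moves=[
    [0, 0, 0, 0, 0.6],
    [0, 0, 0, 0, 0.6],
    [0, 0, 0, 0, 0.6],
    [0, 0, 0, 0, 0.6],
    [0, 0, 0, 0, 0.6],
    [0, 0, 0, 0, 0.6],
    [-3, 0, 0, 0, 0.6],
    [-6, 0, 0, 0, 0.6],
    [-6, 0, 0, 0, 0.6],
    [-6, 0, 0, 0, 0.6],
  ],
)

```text
time: 15.45
tool_pos: [650.1, -235.0, 268.9]
tcp_rot: [-0.407, 1.555, -0.403]
contact_force: [-0.2, 0.2, -1.0]
grip_width: 55.2
```

```bash
python3 -c "
from h import *
plan(481.5,0.3,14.5,90)"
```

```text
t 15.45 tip [ 652.7 -236.2   90.9] ytool 90.2 xtool [ 0.0146 -0.0062 -0.9999] F [-0.2  0.2 -1. ] w 55.2 q1,6 [-0.46 -2.03]
shift cm [  7.244  23.762 -17.135] turn 0.2
```

>>> arm_command(
  moves=[
    [0, 23.8, -17.1, 0, 0.6],
    [0, 23.8, -17.1, 0, 0.6],
    [0, 23.8, -17.1, 0, 0.6],
    [0, 23.8, -17.1, 0, 0.6],
    [0, 23.8, -17.1, 0, 0.6],
    [0, 23.8, -17.1, 0, 0.6],
    [0, 23.8, -17.1, 0, 0.6],
    [2, 23.8, -17.1, 0, 0.6],
    [2, 23.8, -17.1, 0, 0.6],
    [2, 23.8, -17.1, 0, 0.6],
  ],
)

```text
time: 16.45
tool_pos: [478.6, 1.7, 244.3]
tcp_rot: [-0.445, 1.557, -0.442]
contact_force: [0.2, 0.3, 0.2]
grip_width: 54.8
```

```bash
python3 -c "
from h import *
plan(481.5,0.3,14.5,90)
from plant import bot
f=bot.capture('scene')['frame'];cv2.imwrite('pics/p4.png',f)
f=bot.capture('top')['frame'];cv2.imwrite('pics/p4t.png',cv2.resize(f[120:300,180:450],None,fx=2.96,fy=2.96,interpolation=cv2.INTER_CUBIC))"
```

```text
t 16.45 tip [480.8   0.6  66.3] ytool 90.2 xtool [ 0.0127 -0.006  -0.9999] F [0.2 0.3 0.2] w 54.8 q1,6 [-0.16 -1.73]
shift cm [5.185 0.    0.   ] turn 0.2
```

View pics/p4.png

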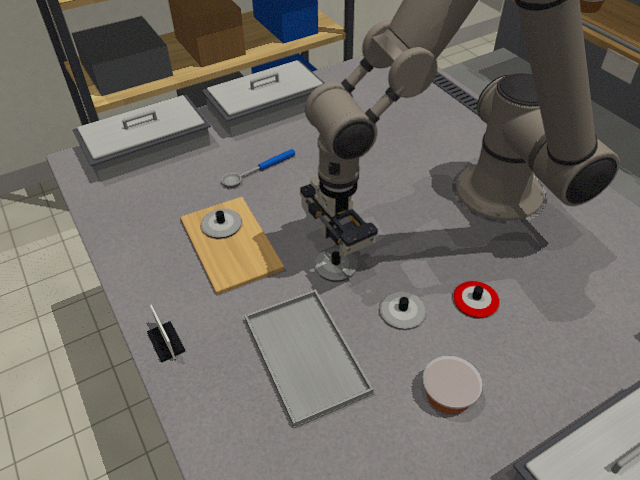

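View pics/p4t.png

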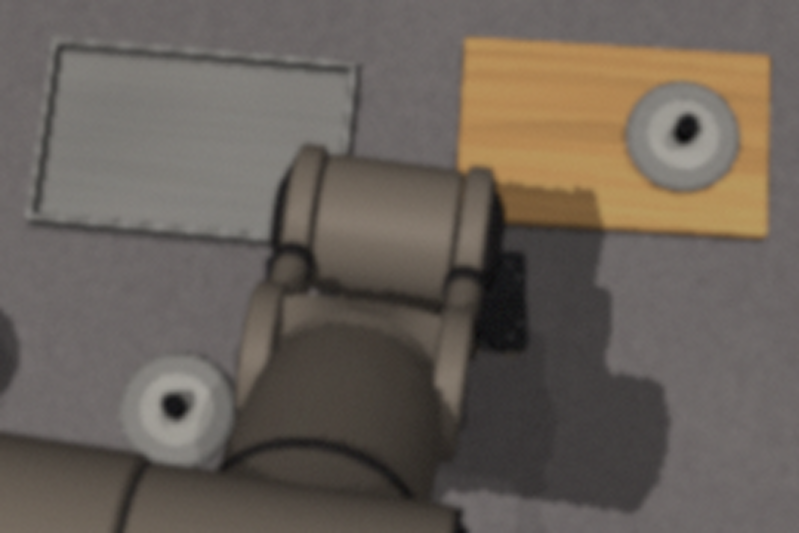

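Lid C stands wholly on the board: its disc is at crop (682,137), and the board spans x 462–770 and y 45–230. Lid A is unmoved at (177,408). Now I'll grip B.

>>> arm_command(
  moves=[
    [3, 0, 0, 0, 0.6],
    [5.2, 0, 0, 0, 0.6],
    [5.2, 0, 0, 0, 0.6],
    [5.2, 0, 0, 0, 0.6],
    [5.2, 0, 0, 0, 0],
    [5.2, 0, 0, 0, 0],
    [5.2, 0, 0, 0, 0],
    [5.2, 0, 0, 0, 0],
    [5.2, 0, 0, 0, 0],
    [5.2, 0, 0, 0, 0],
  ],
)

```text
time: 17.55
tool_pos: [479.7, 1.4, 193.3]
tcp_rot: [-0.388, 1.555, -0.385]
contact_force: [-0.4, 1.2, 4.3]
grip_width: 19.5
```

>>> arm_command(
  moves=[
    [0, 0, 0, 0, 0],
    [0, 0, 0, 0, 0],
  ],
)

```text
time: 17.75
tool_pos: [479.7, 1.4, 193.3]
tcp_rot: [-0.39, 1.555, -0.387]
contact_force: [-0.5, 0.0, 1.3]
grip_width: 19.4
```

```bash
python3 -c "
from h import *
plan(661,-120,75,90)"
```

```text
t 17.75 tip [4.823e+02 3.000e-01 1.540e+01] ytool 90.2 xtool [ 0.015  -0.0061 -0.9999] F [-0.5  0.   1.3] w 19.4 q1,6 [-0.16 -1.73]
shift cm [ -5.62  -12.125  17.913] turn 0.2
```

>>> arm_command(
  moves=[
    [-2, 0, 0, 0, 0],
    [-6, 0, 0, 0, 0],
    [-6, 0, 0, 0, 0],
    [-6, -12.1, 17.9, 0, 0],
    [-6, -12.1, 17.9, 0, 0],
    [-6, -12.1, 17.9, 0, 0],
    [-6, -12.1, 17.9, 0, 0],
    [-6, -12.1, 17.9, 0, 0],
    [-6, -12.1, 17.9, 0, 0],
    [-6, -12.1, 17.9, 0, 0],
  ],
)

```text
time: 18.75
tool_pos: [657.4, -118.4, 254.9]
tcp_rot: [-0.409, 1.558, -0.406]
contact_force: [0.0, 0.4, -1.7]
grip_width: 18.6
```

```bash
python3 -c "
from h import *
plan(661,-120,30.4,90)"
```

```text
t 18.75 tip [ 659.5 -119.3   77. ] ytool 90.2 xtool [ 0.0116 -0.005  -0.9999] F [ 0.   0.4 -1.7] w 18.6 q1,6 [-0.29 -1.87]
shift cm [ 4.657 -0.046  0.1  ] turn 0.2
```

>>> arm_command(
  moves=[
    [2, 0, 0.1, 0, 0],
    [4, 0, 0.1, 0, 0],
    [4.3, 0, 0.1, 0, 0],
    [4.3, 0, 0.1, 0, 0],
    [4.5, 0, 0.1, 0, 0],
    [4.5, 0, 0.1, 0, 0],
    [4.7, 0, 0.1, 0, 0],
    [4.7, 0, 0.1, 0, 0],
  ],
)

```text
time: 19.55
tool_pos: [659.1, -118.7, 208.5]
tcp_rot: [-0.392, 1.557, -0.389]
contact_force: [0.2, 0.1, -0.7]
grip_width: 19.1
```

>>> arm_command(
  moves=[
    [0.1, 0, 0, 0, 0],
    [0.1, 0, 0, 0, 0],
    [0.1, 0, 0, 0, 0],
  ],
)

```text
time: 19.85
tool_pos: [659.1, -118.7, 208.4]
tcp_rot: [-0.391, 1.556, -0.388]
contact_force: [-3.6, 0.1, 6.3]
grip_width: 19.2
```

>>> arm_command(
  moves=[
    [0, 0, 0, 0, 0.6],
    [0, 0, 0, 0, 0.6],
    [0, 0, 0, 0, 0.6],
    [0, 0, 0, 0, 0.6],
    [0, 0, 0, 0, 0.6],
    [0, 0, 0, 0, 0.6],
    [-3, 0, 0, 0, 0.6],
    [-6, 0, 0, 0, 0.6],
    [-6, 0, 0, 0, 0.6],
    [-6, 0, 0, 0, 0.6],
  ],
)

```text
time: 20.85
tool_pos: [658.3, -118.4, 269.0]
tcp_rot: [-0.381, 1.555, -0.378]
contact_force: [-0.1, 0.3, 0.5]
grip_width: 55.2
```

```bash
python3 -c "
from h import *
plan(429.5,179.3,14.5,90)"
```

```text
t 20.85 tip [ 660.9 -119.4   91. ] ytool 90.2 xtool [ 0.0147 -0.0058 -0.9999] F [-0.1  0.3  0.5] w 55.2 q1,6 [-0.29 -1.87]
shift cm [  7.138  29.982 -23.165] turn 0.2
```

>>> arm_command(
  moves=[
    [0, 30, -23.2, 0, 0.6],
    [0, 30, -23.2, 0, 0.6],
    [0, 30, -23.2, 0, 0.6],
    [0, 30, -23.2, 0, 0.6],
    [0, 30, -23.2, 0, 0.6],
    [0, 30, -23.2, 0, 0.6],
    [0, 30, -23.2, 0, 0.6],
    [0, 30, -23.2, 0, 0.6],
    [2, 30, -23.2, 0, 0.6],
    [2, 30, -23.2, 0, 0.6],
  ],
)

```text
time: 21.85
tool_pos: [424.1, 181.3, 241.5]
tcp_rot: [-0.67, 1.559, -0.665]
contact_force: [0.5, 0.1, 0.1]
grip_width: 55.0
```

```bash
python3 -c "
from h import *
plan(429.5,179.3,14.5,90)
from plant import bot
f=bot.capture('scene')['frame'];cv2.imwrite('pics/p5.png',cv2.resize(f[190:340,290:490],None,fx=4,fy=4,interpolation=cv2.INTER_CUBIC))
f=bot.capture('top')['frame'];cv2.imwrite('pics/p5t.png',cv2.resize(f[120:300,180:450],None,fx=2.96,fy=2.96,interpolation=cv2.INTER_CUBIC))"
```

```text
t 21.85 tip [425.8 180.   63.6] ytool 90.3 xtool [ 0.0092 -0.0072 -0.9999] F [0.5 0.1 0.1] w 55.0 q1,6 [ 0.24 -1.33]
shift cm [ 4.91  -0.034  0.329] turn 0.3
```

View pics/p5.png

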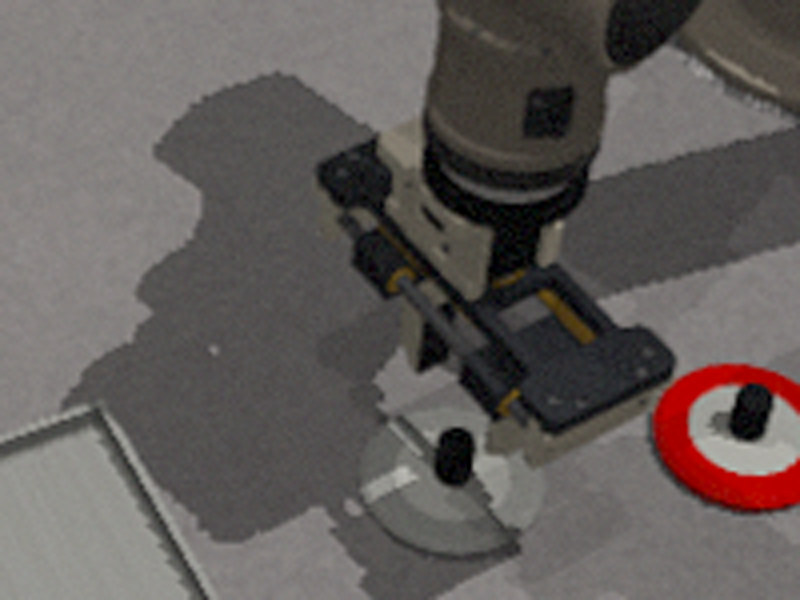

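View pics/p5t.png

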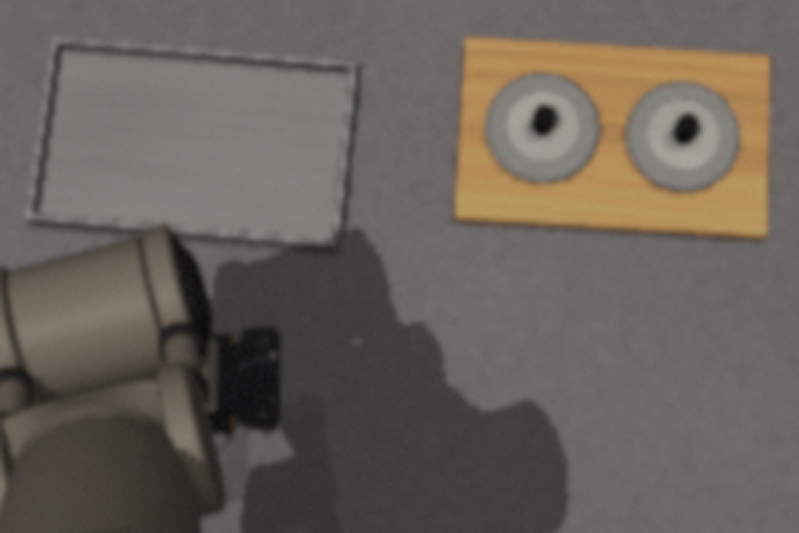

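Lids B and C are both on the board, at crop (543,128) and (682,137), with clear margins. A's knob is still at its original pixel, (403.6,299). Now I'll grip A.

>>> arm_command(
  moves=[
    [0.5, 0, 0.3, 0, 0.6],
    [3, 0, 0.3, 0, 0.6],
    [4.9, 0, 0.3, 0, 0.6],
    [4.9, 0, 0.3, 0, 0.6],
    [4.9, 0, 0.3, 0, 0.6],
    [4.9, 0, 0.3, 0, 0],
    [4.9, 0, 0.3, 0, 0],
    [4.9, 0, 0.3, 0, 0],
    [4.9, 0, 0.3, 0, 0],
    [4.9, 0, 0.3, 0, 0],
  ],
)

```text
time: 22.95
tool_pos: [429.5, 180.5, 194.6]
tcp_rot: [-0.403, 1.556, -0.4]
contact_force: [1.5, 1.3, -0.2]
grip_width: 19.8
```

>>> arm_command(
  moves=[
    [0, 0, 0, 0, 0],
    [0, 0, 0, 0, 0],
    [0, 0, 0, 0, 0],
  ],
)

```text
time: 23.25
tool_pos: [429.4, 180.5, 194.6]
tcp_rot: [-0.409, 1.556, -0.406]
contact_force: [-0.5, -0.8, 1.3]
grip_width: 19.1
```

```bash
python3 -c "
from h import *
plan(655,172,70,90)"
```

```text
t 23.25 tip [431.8 179.5  16.7] ytool 90.1 xtool [ 0.0134 -0.0058 -0.9999] F [-0.5 -0.8  1.3] w 19.1 q1,6 [ 0.24 -1.33]
shift cm [-5.03  -0.839 22.385] turn 0.1
```

>>> arm_command(
  moves=[
    [-2, 0, 0, 0, 0],
    [-6, 0, 0, 0, 0],
    [-6, 0, 0, 0, 0],
    [-6, -0.8, 22.4, 0, 0],
    [-6, -0.8, 22.4, 0, 0],
    [-6, -0.8, 22.4, 0, 0],
    [-6, -0.8, 22.4, 0, 0],
    [-6, -0.8, 22.4, 0, 0],
    [-6, -0.8, 22.4, 0, 0],
    [-6, -0.8, 22.4, 0, 0],
  ],
)

```text
time: 24.25
tool_pos: [652.1, 173.3, 255.6]
tcp_rot: [-0.562, 1.559, -0.56]
contact_force: [-0.5, -0.2, -2.8]
grip_width: 19.2
```

```bash
python3 -c "
from h import *
plan(655,172,21.7,90)"
```

```text
t 24.25 tip [653.9 172.2  77.6] ytool 90.1 xtool [ 0.0099 -0.0062 -0.9999] F [-0.5 -0.2 -2.8] w 19.2 q1,6 [ 0.15 -1.42]
shift cm [5.595 0.017 0.056] turn 0.1
```

>>> arm_command(
  moves=[
    [2, 0, 0.1, 0, 0],
    [4.5, 0, 0.1, 0, 0],
    [5.2, 0, 0.1, 0, 0],
    [5.2, 0, 0.1, 0, 0],
    [5.4, 0, 0.1, 0, 0],
    [5.4, 0, 0.1, 0, 0],
    [5.6, 0, 0.1, 0, 0],
    [5.6, 0, 0.1, 0, 0],
  ],
)

```text
time: 25.05
tool_pos: [653.7, 173.0, 200.1]
tcp_rot: [-0.528, 1.559, -0.526]
contact_force: [0.6, -0.5, -2.6]
grip_width: 19.5
```

>>> arm_command(
  moves=[
    [0.1, 0, 0, 0, 0],
    [0.1, 0, 0, 0, 0],
    [0.1, 0, 0, 0, 0],
  ],
)

```text
time: 25.35
tool_pos: [653.8, 173.0, 199.7]
tcp_rot: [-0.496, 1.558, -0.494]
contact_force: [-1.5, -0.6, 2.9]
grip_width: 19.2
```

Contact at the expected height (tip about 21.8). I'll release, back off and move clear.

>>> arm_command(
  moves=[
    [0, 0, 0, 0, 0.6],
    [0, 0, 0, 0, 0.6],
    [0, 0, 0, 0, 0.6],
    [0, 0, 0, 0, 0.6],
    [0, 0, 0, 0, 0.6],
    [0, 0, 0, 0, 0.6],
    [-3, 0, 0, 0, 0.6],
    [-8, 0, 0, 0, 0.6],
    [-12, 0, 0, 0, 0.6],
    [-15, 0, 0, 0, 0.6],
  ],
)

```text
time: 26.35
tool_pos: [652.2, 173.9, 353.0]
tcp_rot: [-0.358, 1.555, -0.356]
contact_force: [0.3, -0.2, -0.0]
grip_width: 55.0
```

>>> arm_command(
  moves=[
    [0, 0, -20, 0, 0.6],
    [0, 0, -20, 0, 0.6],
    [0, 0, -20, 0, 0.6],
    [0, 0, -20, 0, 0.6],
    [0, 0, -20, 0, 0.6],
    [0, 0, -20, 0, 0.6],
  ],
)

```text
time: 26.95
tool_pos: [451.6, 173.6, 350.8]
tcp_rot: [-0.315, 1.554, -0.312]
contact_force: [0.6, 0.1, 0.2]
grip_width: 55.3
```

```bash
python3 -c "
from h import *
plan(655,172,21.7,90)
from plant import bot
f=bot.capture('scene')['frame'];cv2.imwrite('pics/p6.png',f);cv2.imwrite('pics/p6c.png',cv2.resize(f[180:430,170:440],None,fx=2.4,fy=2.4,interpolation=cv2.INTER_CUBIC))
f=bot.capture('top')['frame'];cv2.imwrite('pics/p6t.png',cv2.resize(f[120:300,180:450],None,fx=2.96,fy=2.96,interpolation=cv2.INTER_CUBIC))"
```

```text
t 26.95 tip [454.4 172.7 172.9] ytool 90.2 xtool [ 0.0161 -0.0052 -0.9999] F [0.6 0.1 0.2] w 55.3 q1,6 [ 0.21 -1.36]
shift cm [15.437 -0.048 19.81 ] turn 0.2
```

View pics/p6c.png

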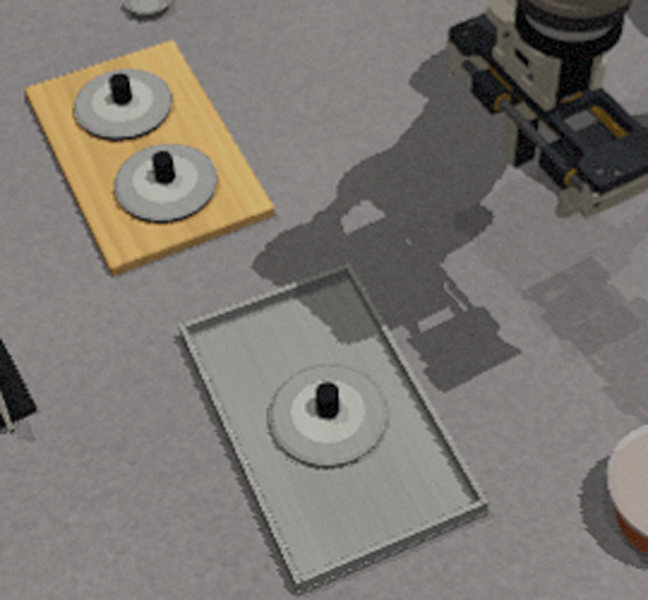

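View pics/p6t.png

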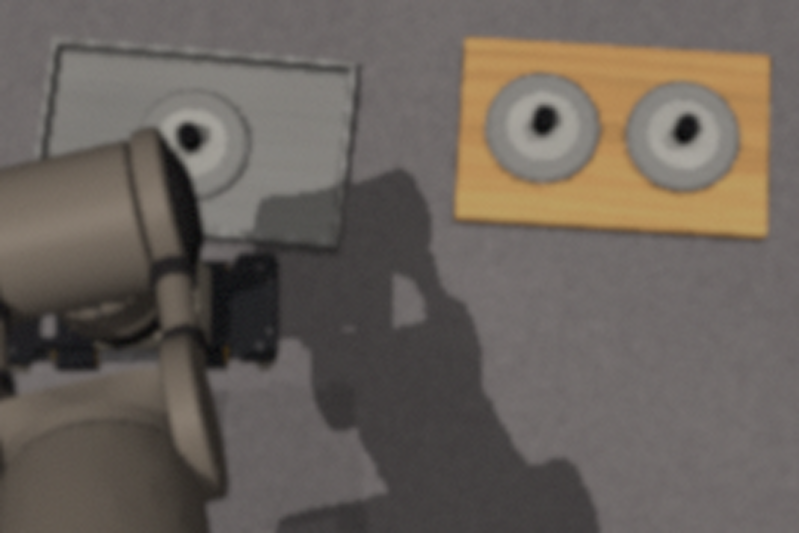

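Both views show lid A level in the middle of the tray (scene crop (328,415)). B and C are wholly on the board (top crop (543,128) and (682,137)). The arm is clear of everything, so I'm handing in.

```bash
python3 -c "
from plant import bot
print(bot.close_job())"
```

```text
the job is handed in; nothing more can be done
None
```

The job is done and handed in at about 27 s of the 72 s allowed; no verdict was reported.

I pressed near the rim of each lid, from the robot's left to its right:

| Lid in test order | What the press showed | Verdict | Set down |
|---|---|---|---|
| Left | Sank about 3.5 mm at about 2 N, then a firm stop near 10 N | Rocks | Middle of the tray |
| Middle | No give at 12.7 N | Steady | Board, robot-side-left half |
| Right | No give at 12.8 N | Steady | Board, robot-side-right half |

- **Last checks:** The final pictures show the left lid level and clear of the tray walls. The other two are wholly on the board with visible margins, and the arm was clear of everything. I did not move the tub, the spoon or the red-rimmed lid.
- **Disagreements:** The two cameras differed by about 3–7 mm on the lid positions, so I used the mean. The tool also drifted to about 0.9° of tilt during the moves, with no visible effect on how the lids sit.

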